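# Sort a stack of cartons into the supply trays

## Task

Put the stacked cartons away from the top down, one at a time: the narrow carton into the tray with the two small bottles, the flat carton into the tray with the forceps, and the large carton into the tray with the needle caps. Set each down, without dropping it, in the tray's large empty compartment, lying flat on its floor lengthwise and the same way up as it was, and let go. Leave the sample cup, the tape roll and the dropper bottle where they stand.

Things in the scene. Friction and masses are not known exactly. Their poses are not given: they have to be found in the camera images.
- narrow_center (a point): Narrow white carton with a blue band, 32 x 85 x 48 mm (x, y, z), 0.09 kg; at the start the top of the stack. The point is its centre, 24 mm above its underside; y is its length, grip it across x (32 mm); z up.
- flat_center (a point): Flat white carton with a teal end, 55 x 110 x 30 mm (x, y, z), 0.10 kg; the middle of the stack, lying crosswise on the large carton and under the narrow one. The point is its centre, 15 mm above its underside; y is its length, grip it across x (55 mm); z up.
- large_center (a point): Large white carton with an orange band, 60 x 105 x 45 mm (x, y, z), 0.14 kg; the bottom of the stack, on the worktop, its two ends showing under the flat carton. The point is its centre, 22.5 mm above its underside; y is its length, grip it across x (60 mm); z up.
- tray_vials_bay (a point): Fixed steel tray, 142 x 137 mm, walls 12 mm high, 3 mm thick. A divider parts an empty large compartment (136 x 84 mm inside) from a narrow one (136 x 44 mm) with two small medicine bottles lying on their sides, up to 29 mm high. Point: floor centre of the large compartment, 3 mm above the worktop; x along its 136 mm, y across towards the narrow one (centre line at y = +67 mm), z up. Yaw within 0.6 rad; any of three places.
- tray_forceps_bay (a point): Fixed steel tray, 142 x 137 mm, walls 12 mm high, 3 mm thick. A divider parts an empty large compartment (136 x 84 mm inside) from a narrow one (136 x 44 mm) with one pair of forceps, up to 14 mm high. Point: floor centre of the large compartment, 3 mm above the worktop; x along its 136 mm, y across towards the narrow one (centre line at y = +67 mm), z up. Yaw within 0.6 rad; any of three places.
- tray_caps_bay (a point): Fixed steel tray, 142 x 137 mm, walls 12 mm high, 3 mm thick. A divider parts an empty large compartment (136 x 84 mm inside) from a narrow one (136 x 44 mm) with two small needle caps, up to 15 mm high. Point: floor centre of the large compartment, 3 mm above the worktop; x along its 136 mm, y across towards the narrow one (centre line at y = +67 mm), z up. Yaw within 0.6 rad; any of three places.
- cup_center (a point): Bystander, to be left alone: screw-cap sample cup, 60 mm wide, 64 mm tall, loose on the worktop near the robot at its left. The point is its centre, 32 mm up; z up.
- tape_center (a point): Bystander, to be left alone: roll of tape lying flat, 106 mm across, 25 mm tall, loose on the worktop near the robot at its right. The point is its centre, 12.5 mm up; z up.
- bottle_center (a point): Bystander, to be left alone: white dropper bottle, 43 mm wide, 98 mm tall, loose behind the trays, left of the middle. The point is its centre, 49 mm up; z up.
Not all that is in view belongs to the job. What is shaped like the part that bears large_center but green is not meant. What is shaped like the part that bears narrow_center but purple is not meant.

How it is judged:
By the outcome, as a careful person would: the job done as asked, in the order asked, and still so for the second after the job is handed in, with the robot touching nothing.
It also fails if it takes over 112 s, if anything falls off the work surface, if the arm or the gripper's body presses on something with over 40 N, if the wrist force passes 120 N, or if a joint passes its speed limit or range.

## Robot

A 6-joint arm with a two-finger parallel gripper is mounted at the origin on a cart in front of the work surface, level with it; the furniture and walls round the work are solid. World frame = base frame: x ahead of the robot, y to its left, z up, the work surface at z = 0. Lengths are in m, angles in rad, forces in N, time in s.
With the tool pointing down it reaches from about 0.25 to 0.8 m from the base axis. Payload 3.9 kg.
Tool frame: the origin (TCP) lies on the mounting face of the last link; the fingertips stand 173 mm ahead of it and the grasp point (between the pads) lies 155 mm ahead of it (r.tip_extent is the distance from the TCP to the fingertips, in m); x points along the fingers, z is the direction in which the jaws open and shut, and the axes are right-handed (so a half turn about x gives the same grasp; the last joint's range is limited). The gripper opens to 85 mm and grips with 20 to 120 N. Pads are 22 mm wide; open, the fingers measure 114 mm over their backs; the gripper's body (76 mm by 85 mm) begins 54 mm behind the grasp point. The pads swing forward as they close: fully open they stand 13 mm farther back than shut.
Start: joints at [1.319, 0.26, -0.138, 1.173, 0, 1.571], TCP at [0.131, 0.508, 0.405] pointing down, gripper open.
Joint ranges: [-2.78, 2.78], [-0.83, 1.72], [-1.28, 1.37], [-1.9, 2.12], [-1.57, 1.48], [-3.14, 3.14]. Speed limits (rad/s): [2.57, 2.57, 3.14, 3.14, 3.14, 3.14].

## Interface

Orientations are given as a unit quaternion [w, x, y, z].
In Python, from workcell import r gives the robot as it stands. The module is installed in compiled form; this text tells all that it offers.
- The arm moves only by the shell command python3 -m inch 'ROWS'. ROWS is JSON, a list of rows, each an object with "delta_pos": the shift along the world's x, y, z scaled (see below), a list of three; "turn": the turn, a rotation vector about the world's x, y, z scaled (see below), a list of three; "fingers": the opening, from 0 (shut) to 1 (fully open). In form: [{"delta_pos": [x, y, z], "turn": [ax, ay, az], "fingers": fingers}, ...]. A call has 1 to 20 rows; each row shifts and turns the pose as measured when the row begins; what a row does not reach is not made up. The controller multiplies each number of a shift by 20 mm and each number of a turn by 0.1 rad. A row lasts 1/12 s, in which the tool goes at most 41.7 mm and 7.16 degrees, less where a joint would pass 70% of its speed; a pose out of reach is approached as far as the arm can. A call with a number of a shift or a turn outside -1 to 1 is refused whole. A call with a gripper value outside its range is refused whole. The fingers move at their own pace and stop on an object; the grip force is fixed at half the most. Time passes only in rows, so rows that do not move let the fingers close. It gives the time, the measured TCP pose, the force and the opening at its end, in the units of the state.
- r.get_obs(): the state, without advancing time (a new reading comes with each control period).
- r.camera(name): name is "side" or "top"; returns the picture (420x560x3 uint8, blue, green, red); there is no depth.
- r.get_calibration(name): a dict with "fx", "fy", "cx", "cy" (pixels), "world_to_cam" (4x4, takes a point from world to camera coordinates). Camera axes: x right, y down, z forward; pixel columns grow to the right and rows downward; lengths in m; the calibration is good to about 2 mm. A picture is of the moment at which its call begins. get_calibration takes no time and is no camera call.
- r.hand_in(): hands the job in, once; it reports no verdict.
The state is a dict: "time": time; "qpos": joint angles; "joint_velocities": joint speeds; "tau": joint torques, N m; "tcp_pos": TCP position; "tcp_rot": TCP orientation; "force": force on the tool from outside, world axes, zero at the start; "torque": the same for the moment, N m; "grip_width": opening from 0.0 (shut) to 1.0 (fully open).
Only numpy, scipy, OpenCV 4.12 (cv2) and the standard library are available. Lean on these libraries where they do the work, as an engineer would, in place of code of your own. Each camera call takes 0.05 s, during which the arm holds its last target. There are 200 camera calls.

## Working session

There is one attempt and no reset: what is moved stays moved. The work goes in short steps, Python scripts to look and compute and a shell command to move; the robot and the scene stay as the last step left them, time stands still between calls to the robot, and variables do not carry over. Pictures are saved under pics/ and viewed, about 12 in all and at most 16, crops included, and the job is handed in when it is done.

```bash
mkdir -p pics
cat > h.py <<'E'
import numpy as np, cv2
from workcell import r
def shot(n,tag):
    im=r.camera(n); cv2.imwrite(f'pics/{tag}.png',im); return im
def crop(src,tag,x0,y0,x1,y1,s):
    im=cv2.imread(f'pics/{src}.png')[y0:y1,x0:x1]
    cv2.imwrite(f'pics/{tag}.png',cv2.resize(im,None,fx=s,fy=s,interpolation=cv2.INTER_CUBIC))
def world(n,u,v,z):
    c=r.get_calibration(n);T=np.array(c['world_to_cam']);R,t=T[:3,:3],T[:3,3]
    d=R.T@np.array([(u-c['cx'])/c['fx'],(v-c['cy'])/c['fy'],1]);o=-R.T@t
    return o+d*(z-o[2])/d[2]
def pix(n,p):
    c=r.get_calibration(n);T=np.array(c['world_to_cam']);q=T[:3,:3]@np.array(p)+T[:3,3]
    return np.array([c['fx']*q[0]/q[2]+c['cx'],c['fy']*q[1]/q[2]+c['cy']])
E
python3 - <<'E'
from h import *
a=shot('top','top0');b=shot('side','side0')
cv2.imwrite('pics/top0b.png',cv2.resize(a,(800,600),interpolation=cv2.INTER_CUBIC))
cv2.imwrite('pics/side0b.png',cv2.resize(b,(800,600),interpolation=cv2.INTER_CUBIC))
for n in('top','side'):
    c=r.get_calibration(n);T=np.array(c['world_to_cam']);print(n,c['fx'],np.round(-T[:3,:3].T@T[:3,3],3),np.round(T[:3,:3],2).tolist())
o=r.get_obs();print(o['time'],o['tcp_pos'],o['tcp_rot'],o['grip_width'],o['force'],r.tip_extent)
E
```

```text
top 478.0984224143566 [0.468 0.013 1.48 ] [[0.01, -1.0, 0.0], [-1.0, -0.01, -0.09], [0.09, -0.0, -1.0]]
side 423.29832220375454 [ 0.63  -0.756  0.806] [[1.0, 0.06, -0.02], [0.03, -0.68, -0.73], [-0.05, 0.73, -0.69]]
0.1 [0.13073954 0.50815159 0.40396954] [ 0.55835824 -0.43363233  0.55931199  0.43286161] 0.9992355638507938 [ 0.32376305 -0.82394597  0.60218397] 0.1734
```

View pics/top0b.png

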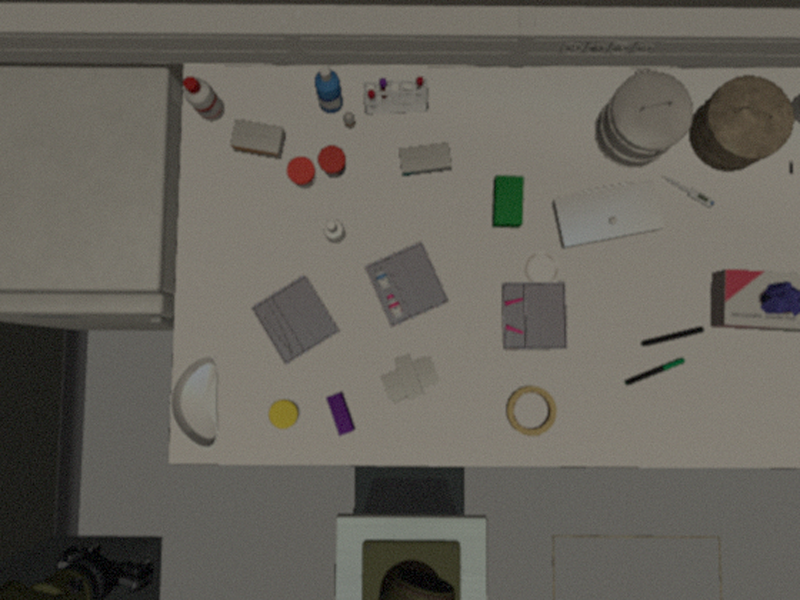

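View pics/side0b.png

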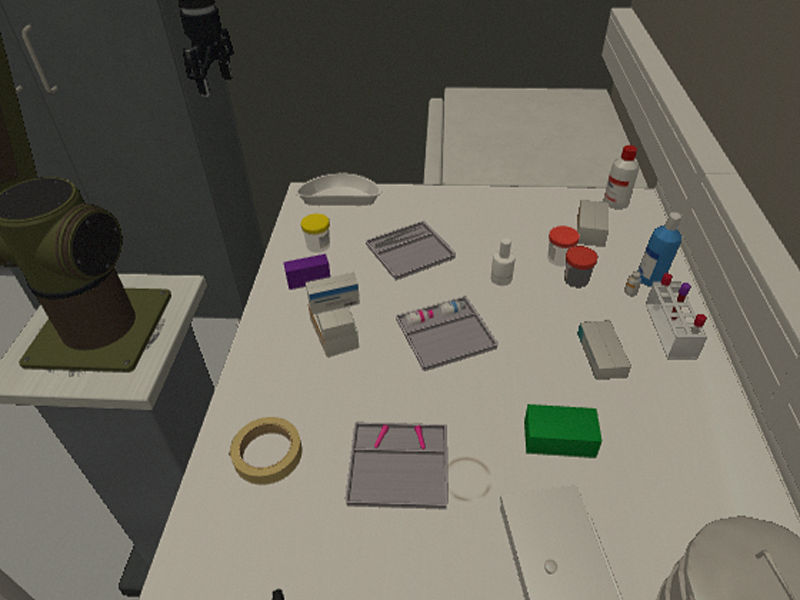

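Top view (800×600): trays with forceps (295,320), bottles (405,283) and caps (534,315); stack at (410,378). The purple box (341,413) and green box (508,201) are decoys. Next I'll view enlarged crops.

Run:
```python
from h import *
# average for noise
for n in('top','side'):
    im=np.mean([r.camera(n).astype(float) for _ in range(6)],0)
    im=np.clip(im*1.3,0,255).astype(np.uint8); cv2.imwrite(f'pics/{n}1.png',im)
a=cv2.imread('pics/top1.png')[235:295,255:335];b=cv2.imread('pics/side1.png')[180:255,205:305]
A=cv2.resize(a,(800,600),interpolation=cv2.INTER_CUBIC);cv2.imwrite('pics/ts.png',A)
cv2.imwrite('pics/ss.png',cv2.resize(b,(800,600),interpolation=cv2.INTER_CUBIC))
crop('top1','tt',170,160,410,260,3.33)
crop('side1','st',240,145,360,365,2.7)
```

```text
(no output)
```

View pics/ts.png

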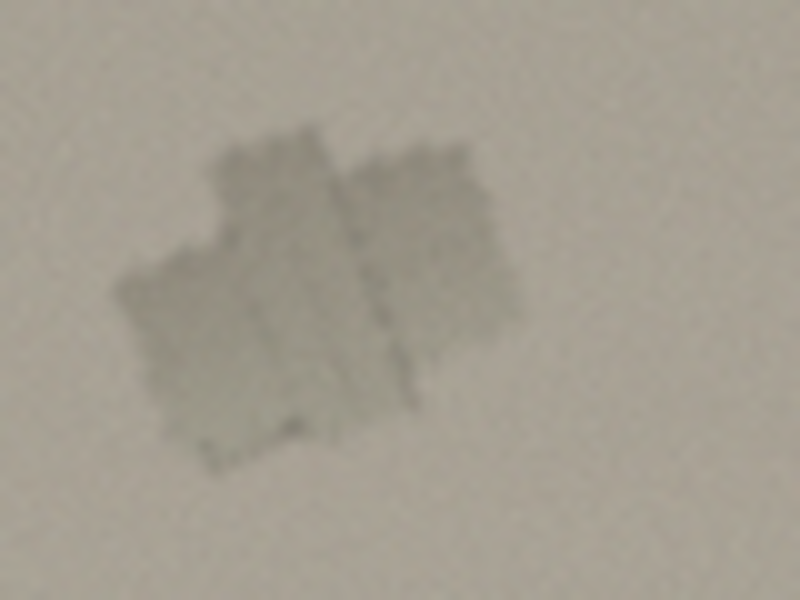

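View pics/ss.png

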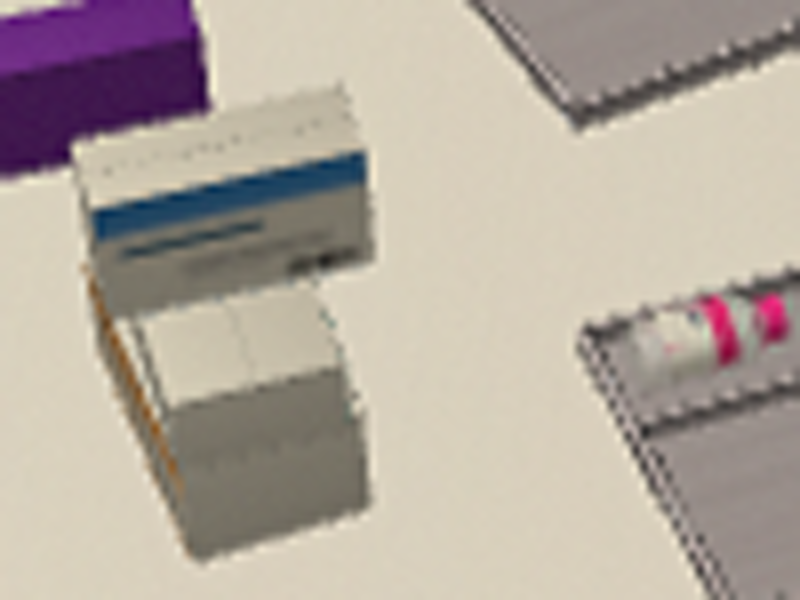

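View pics/tt.png

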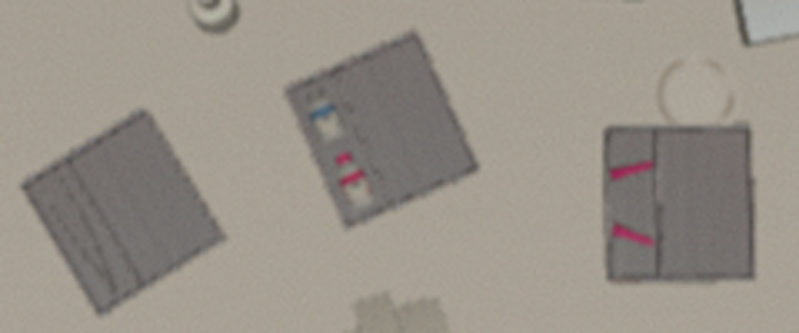

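```bash
python3 - <<'E'
from h import *
def W(n,u,v,z):
    if n=='top':return world('top',255+(u+.5)/10-.5,235+(v+.5)/10-.5,z)[:2]*1000
    return world('side',205+(u+.5)/8-.5,180+(v+.5)/8-.5,z)[:2]*1000
print('narrow top z.123 from top');
for p in [(215,165),(320,130),(415,400)]:print(W('top',*p,.123).round())
print('narrow side view');
for p in [(75,147),(340,88),(367,150),(92,212)]:print(W('side',*p,.123).round())
print('horizontal body @.075 / .045 top')
for p in [(115,285),(215,470),(465,145),(525,315)]:print(W('top',*p,.075).round(),W('top',*p,.045).round())
print('near face side: top @.075/.045, bottom @0')
for p in [(170,410),(340,370)]:print(W('side',*p,.075).round(),W('side',*p,.045).round())
for p in [(200,560),(370,507)]:print(W('side',*p,0).round(), W('side',*p,.045).round())
print('orange'); 
for p in [(85,265),(185,490)]:print(W('side',*p,.075).round(),W('side',*p,.045).round(),W('side',*p,.0).round())
E
python3 - <<'E'
import sys;sys.path.insert(0,'.')
from h import *
im=cv2.imread('pics/side1.png')[200:255,210:260]
im=cv2.createCLAHE(3,(2,2)).apply(cv2.cvtColor(im,cv2.COLOR_BGR2GRAY)) if 0 else im
hsv=cv2.cvtColor(im,cv2.COLOR_BGR2HSV);hsv[...,1]=np.clip(hsv[...,1]*2.5,0,255)
cv2.imwrite('pics/ss2.png',cv2.resize(cv2.cvtColor(hsv,cv2.COLOR_HSV2BGR),None,fx=10.5,fy=10.5,interpolation=cv2.INTER_CUBIC))
E
```

```text
narrow top z.123 from top
[482.  35.]
[492.   5.]
[416. -22.]
narrow side view
[403.   6.]
[481.  36.]
[492.   8.]
[413. -23.]
horizontal body @.075 / .045 top
[447.  64.] [447.  65.]
[394.  35.] [392.  35.]
[488. -38.] [489. -39.]
[439. -56.] [438. -57.]
near face side: top @.075/.045, bottom @0
[437. -58.] [429. -29.]
[486. -39.] [480. -10.]
[437. -52.] [448. -91.]
[489. -27.] [497. -68.]
orange
[400.   4.] [391.  35.] [377.  82.]
[447. -90.] [439. -63.] [428. -22.]
```

View pics/ss2.png

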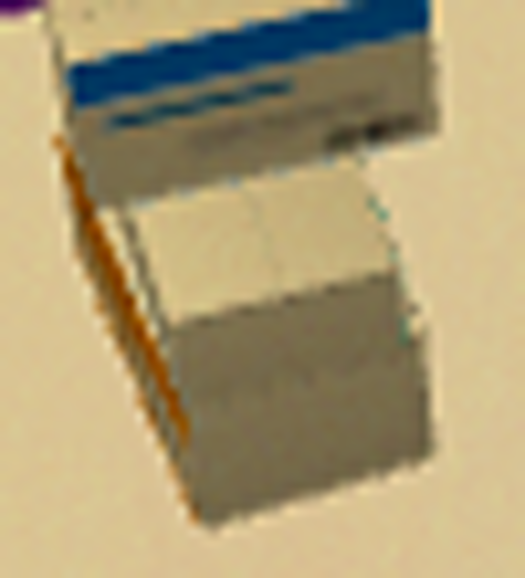

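The side view at 8x resolves the stack: narrow carton (blue band) on top, with its top face spanning (75,147)–(367,150). The flat and large cartons lie under it, both running roughly along world y. The white, blue-banded narrow carton fits the description; the purple one at upper left is the decoy. Next: tray poses and the first approach.

```bash
cat >> h.py <<'E'
from scipy.spatial.transform import Rotation as Ro
def plan(x,y,ztip,jaw_deg,m=False):
    """needed move, in row units, so that fingertips are at x,y,ztip and jaws open along jaw_deg"""
    o=r.get_obs();q=o['tcp_rot'];R=Ro.from_quat([q[1],q[2],q[3],q[0]])
    best=None
    for a in (jaw_deg,jaw_deg+180):
        a=np.radians(a);zx=np.array([np.cos(a),np.sin(a),0]);xx=np.array([0,0,-1.])
        v=(Ro.from_matrix(np.c_[xx,np.cross(zx,xx),zx])*R.inv()).as_rotvec()
        if best is None or np.linalg.norm(v)<np.linalg.norm(best):best=v
    tip=o['tcp_pos']+R.apply([r.tip_extent,0,0])
    d=np.array([x,y,ztip])-tip
    z=R.apply([0,0,1])
    print('t',round(o['time'],2),'tip',tip.round(4),'jaw',round(np.degrees(np.arctan2(z[1],z[0]))%180,1),'q6',round(o['qpos'][5],2),'w',round(o['grip_width'],3),'F',np.round(o['force'],1))
    print('delta/20mm',(d/.02).round(2),'turn/.1',(best/.1).round(2))
E
python3 - <<'E'
from h import *
s=800/240/1.0
tr={'vials':[(285,88),(415,32),(478,170),(347,227)],'forceps':[(22,185),(145,110),(226,238),(100,315)],'caps':[(605,128),(749,127),(753,278),(608,281)]}
# corner order: first->second runs from narrow side to large side (-y)
for k,v in tr.items():
    P=np.array([world('top',170+(u+.5)/3.33-.5,160+(w+.5)/3.33-.5,.012)[:2] for u,w in v])*1000
    c=P.mean(0);ys=((P[0]-P[1])+(P[3]-P[2]))/2;xs=((P[0]-P[3])+(P[1]-P[2]))/2
    ay=np.arctan2(ys[1],ys[0])-np.pi/2;ax=np.arctan2(xs[1],xs[0]);a=(ax+ay)/2
    b=c+23.5*np.array([np.sin(a),-np.cos(a)])
    print(k,'c',c.round(1),'len',np.linalg.norm(xs).round(),np.linalg.norm(ys).round(),'yaw',np.degrees([ax,ay,a]).round(1),'bay',b.round(1))
plan(.448,.007,.20,111.2)
E
```

```text
vials c [645.3  12.6] len 142.0 132.0 yaw [24.5 23.9 24.2] bay [654.9  -8.8]
forceps c [566.8 250.5] len 141.0 134.0 yaw [32.6 32.  32.3] bay [579.4 230.6]
caps c [ 577.9 -263. ] len 141.0 134.0 yaw [0.7 1.1 0.9] bay [ 578.2 -286.5]
t 0.7 tip [0.1308 0.5084 0.2313] jaw 75.6 q6 1.57 w 0.997 F [ 0.1 -0.4 -0.6]
delta/20mm [ 15.86 -25.07  -1.57] turn/.1 [-0.    0.    6.22]
```

```bash
python3 -m inch '[{"delta_pos":[0.62,-0.98,0],"turn":[0,0,0.31],"fingers":1},{"delta_pos":[0.62,-0.98,0],"turn":[0,0,0.31],"fingers":1},{"delta_pos":[0.62,-0.98,0],"turn":[0,0,0.31],"fingers":1},{"delta_pos":[0.62,-0.98,0],"turn":[0,0,0.31],"fingers":1},{"delta_pos":[0.62,-0.98,0],"turn":[0,0,0.31],"fingers":1},{"delta_pos":[0.62,-0.98,0],"turn":[0,0,0.31],"fingers":1},{"delta_pos":[0.62,-0.98,0],"turn":[0,0,0.31],"fingers":1},{"delta_pos":[0.62,-0.98,0],"turn":[0,0,0.31],"fingers":1},{"delta_pos":[0.62,-0.98,0],"turn":[0,0,0.31],"fingers":1},{"delta_pos":[0.62,-0.98,0],"turn":[0,0,0.31],"fingers":1},{"delta_pos":[0.62,-0.98,0],"turn":[0,0,0.31],"fingers":1},{"delta_pos":[0.62,-0.98,0],"turn":[0,0,0.31],"fingers":1},{"delta_pos":[0.62,-0.98,0],"turn":[0,0,0.31],"fingers":1},{"delta_pos":[0.62,-0.98,0],"turn":[0,0,0.31],"fingers":1},{"delta_pos":[0.62,-0.98,0],"turn":[0,0,0.31],"fingers":1},{"delta_pos":[0.62,-0.98,0],"turn":[0,0,0.31],"fingers":1},{"delta_pos":[0.62,-0.98,0],"turn":[0,0,0.31],"fingers":1},{"delta_pos":[0.62,-0.98,0],"turn":[0,0,0.31],"fingers":1}]' ; python3 -c "
from h import *
plan(.448,.007,.17,111.2)"
```

```text
time: 2.2
tcp_pos: [0.359, 0.1424, 0.4066]
tcp_rot: [0.41, -0.578, 0.404, 0.579]
force: [-0.1, 0.4, -0.2]
grip_width: 1.001
t 2.2 tip [0.3595 0.1438 0.2332] jaw 109.7 q6 0.03 w 1.001 F [-0.1  0.4 -0.2]
delta/20mm [ 4.42 -6.84 -3.16] turn/.1 [-0.08  0.03  0.25]
```

```bash
python3 -m inch '[{"delta_pos":[0.6,-0.92,-0.4],"turn":[0,0,0.04],"fingers":1},{"delta_pos":[0.6,-0.92,-0.4],"turn":[0,0,0.04],"fingers":1},{"delta_pos":[0.6,-0.92,-0.4],"turn":[0,0,0.04],"fingers":1},{"delta_pos":[0.6,-0.92,-0.4],"turn":[0,0,0.04],"fingers":1},{"delta_pos":[0.6,-0.92,-0.4],"turn":[0,0,0.04],"fingers":1},{"delta_pos":[0.6,-0.92,-0.4],"turn":[0,0,0.04],"fingers":1},{"delta_pos":[0.6,-0.92,-0.4],"turn":[0,0,0.02],"fingers":1},{"delta_pos":[0.3,-0.5,-0.3],"turn":[0,0,0],"fingers":1},{"delta_pos":[0,0,0],"turn":[0,0,0],"fingers":1}]' ; python3 -c "
from h import *
plan(.448,.007,.09,111.2)
shot('side','s2');crop('s2','s2c',180,100,340,220,5)"
```

```text
time: 2.95
tcp_pos: [0.4551, -0.0073, 0.3443]
tcp_rot: [-0.406, 0.584, -0.395, -0.581]
force: [0.4, 0.6, -1.7]
grip_width: 1.0
t 2.95 tip [ 0.4572 -0.0056  0.1709] jaw 111.0 q6 -0.39 w 1.0 F [ 0.4  0.6 -1.7]
delta/20mm [-0.46  0.63 -4.04] turn/.1 [-0.1   0.12  0.03]
```

View pics/s2c.png

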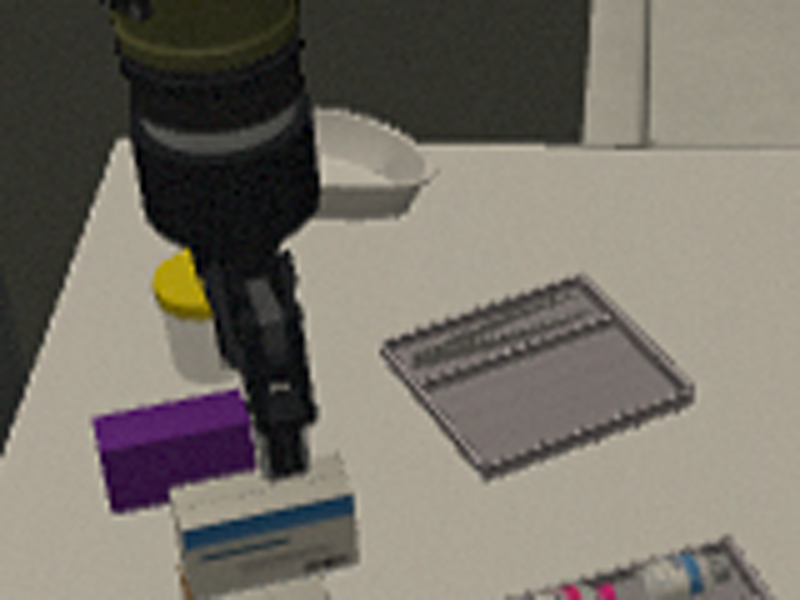

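The gripper is over the narrow carton (tip at (285,470)), with the jaws straddling it. Descending.

```bash
python3 -m inch '[{"delta_pos":[-0.25,0.32,0],"turn":[-0.05,0.06,0],"fingers":1},{"delta_pos":[-0.2,0.3,-0.5],"turn":[-0.05,0.06,0],"fingers":1},{"delta_pos":[0,0,-0.7],"turn":[0,0,0],"fingers":1},{"delta_pos":[0,0,-0.7],"turn":[0,0,0],"fingers":1},{"delta_pos":[0,0,-0.5],"turn":[0,0,0],"fingers":1},{"delta_pos":[0,0,0],"turn":[0,0,0],"fingers":1}]' ; python3 -c "
from h import *
plan(.448,.007,.09,111.2)"
```

```text
time: 3.5
tcp_pos: [0.4405, 0.0131, 0.2959]
tcp_rot: [0.399, -0.584, 0.398, 0.585]
force: [-0.2, 0.1, 0.3]
grip_width: 1.003
t 3.5 tip [0.4403 0.0135 0.1225] jaw 111.5 q6 -0.35 w 1.003 F [-0.2  0.1  0.3]
delta/20mm [ 0.38 -0.33 -1.62] turn/.1 [-0.02 -0.01 -0.05]
```

```bash
python3 -m inch '[{"delta_pos":[0.3,-0.26,-0.3],"turn":[0,0,0],"fingers":1},{"delta_pos":[0,0,-0.5],"turn":[0,0,0],"fingers":1},{"delta_pos":[0,0,-0.4],"turn":[0,0,0],"fingers":1},{"delta_pos":[0,0,0],"turn":[0,0,0],"fingers":1}]' ; python3 -c "
from h import *
plan(.448,.007,.09,111.2)"
```

```text
time: 3.83
tcp_pos: [0.4458, 0.0109, 0.2715]
tcp_rot: [0.397, -0.585, 0.396, 0.586]
force: [-0.4, 0.1, -1.2]
grip_width: 1.0
t 3.83 tip [0.4458 0.0112 0.0981] jaw 111.8 q6 -0.36 w 1.0 F [-0.4  0.1 -1.2]
delta/20mm [ 0.11 -0.21 -0.4 ] turn/.1 [-0.02 -0.   -0.11]
```

```bash
python3 -m inch '[{"delta_pos":[0.1,-0.21,-0.2],"turn":[0,0,-0.1],"fingers":1},{"delta_pos":[0,0,-0.2],"turn":[0,0,0],"fingers":1},{"delta_pos":[0,0,0],"turn":[0,0,0],"fingers":1},{"delta_pos":[0,0,0],"turn":[0,0,0],"fingers":0.3},{"delta_pos":[0,0,0],"turn":[0,0,0],"fingers":0},{"delta_pos":[0,0,0],"turn":[0,0,0],"fingers":0},{"delta_pos":[0,0,0],"turn":[0,0,0],"fingers":0},{"delta_pos":[0,0,0],"turn":[0,0,0],"fingers":0},{"delta_pos":[0,0,0],"turn":[0,0,0],"fingers":0},{"delta_pos":[0,0,0],"turn":[0,0,0],"fingers":0},{"delta_pos":[0,0,0],"turn":[0,0,0],"fingers":0}]' ; python3 -c "
from h import *
plan(.655,-.009,.09,114)"
```

```text
time: 4.75
tcp_pos: [0.4493, 0.0062, 0.2647]
tcp_rot: [-0.401, 0.584, -0.398, -0.583]
force: [0.3, 0.2, -0.2]
grip_width: 0.369
t 4.75 tip [0.4499 0.0066 0.0913] jaw 111.2 q6 -0.36 w 0.369 F [ 0.3  0.2 -0.2]
delta/20mm [10.25 -0.78 -0.06] turn/.1 [-0.02  0.04  0.49]
```

```bash
python3 -m inch '[{"delta_pos":[0,0,0.3],"turn":[0,0,0],"fingers":0},{"delta_pos":[0,0,0.6],"turn":[0,0,0],"fingers":0},{"delta_pos":[0,0,0.6],"turn":[0,0,0],"fingers":0},{"delta_pos":[0.4,0,0.2],"turn":[0,0,0.1],"fingers":0},{"delta_pos":[0.8,-0.06,0],"turn":[0,0,0.1],"fingers":0},{"delta_pos":[0.8,-0.06,0],"turn":[0,0,0.1],"fingers":0},{"delta_pos":[0.8,-0.06,0],"turn":[0,0,0.1],"fingers":0},{"delta_pos":[0.8,-0.06,0],"turn":[0,0,0.1],"fingers":0},{"delta_pos":[0.8,-0.06,0],"turn":[0,0,0],"fingers":0},{"delta_pos":[0.8,-0.06,0],"turn":[0,0,0],"fingers":0},{"delta_pos":[0.8,-0.06,0],"turn":[0,0,0],"fingers":0},{"delta_pos":[0.8,-0.06,0],"turn":[0,0,0],"fingers":0},{"delta_pos":[0.8,-0.06,0],"turn":[0,0,0],"fingers":0},{"delta_pos":[0.8,-0.06,0],"turn":[0,0,0],"fingers":0},{"delta_pos":[0.8,-0.06,0],"turn":[0,0,0],"fingers":0},{"delta_pos":[0.5,0,0],"turn":[0,0,0],"fingers":0},{"delta_pos":[0,0,0],"turn":[0,0,0],"fingers":0}]' ; python3 -c "
from h import *
plan(.655,-.009,.0193,114.2)"
```

```text
time: 6.17
tcp_pos: [0.6573, -0.0079, 0.2984]
tcp_rot: [-0.383, 0.596, -0.381, -0.594]
force: [0.4, 0.4, -1.4]
grip_width: 0.366
t 6.17 tip [ 0.6579 -0.0077  0.125 ] jaw 114.6 q6 -0.44 w 0.366 F [ 0.4  0.4 -1.4]
delta/20mm [-0.15 -0.07 -5.28] turn/.1 [-0.01  0.04 -0.07]
```

```bash
python3 -m inch '[{"delta_pos":[-0.12,-0.06,-0.5],"turn":[0,0,-0.05],"fingers":0},{"delta_pos":[0,0,-0.8],"turn":[0,0,0],"fingers":0},{"delta_pos":[0,0,-0.8],"turn":[0,0,0],"fingers":0},{"delta_pos":[0,0,-0.8],"turn":[0,0,0],"fingers":0},{"delta_pos":[0,0,-0.8],"turn":[0,0,0],"fingers":0},{"delta_pos":[0,0,-0.3],"turn":[0,0,0],"fingers":0},{"delta_pos":[0,0,0],"turn":[0,0,0],"fingers":0}]' ; python3 -c "
from h import *
plan(.655,-.009,.0193,114.2)
shot('side','s3');crop('s3','s3c',200,140,360,260,5)"
```

```text
time: 6.75
tcp_pos: [0.6548, -0.0091, 0.2147]
tcp_rot: [-0.384, 0.595, -0.382, -0.594]
force: [-0.3, 0.2, -0.9]
grip_width: 0.365
t 6.75 tip [ 0.6554 -0.009   0.0413] jaw 114.4 q6 -0.44 w 0.365 F [-0.3  0.2 -0.9]
delta/20mm [-0.02 -0.   -1.1 ] turn/.1 [-0.01  0.04 -0.04]
```

View pics/s3c.png

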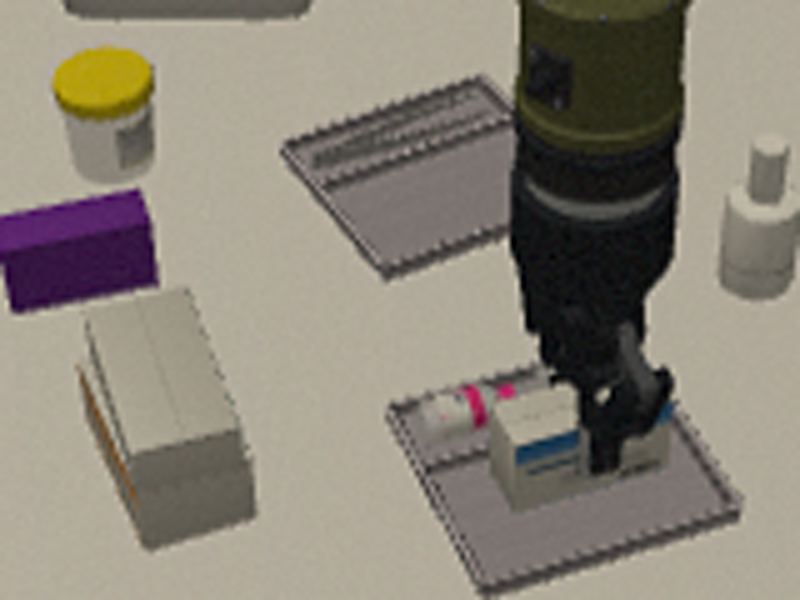

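The narrow carton (490–670, 390–500) hangs over the large bay and clears the bottles. The remaining stack is clear: flat top corners at (82,320), (188,290), (242,430), (133,450).

```bash
python3 -m inch '[{"delta_pos":[0,0,-0.3],"turn":[0,0,0],"fingers":0},{"delta_pos":[0,0,-0.3],"turn":[0,0,0],"fingers":0},{"delta_pos":[0,0,-0.25],"turn":[0,0,0],"fingers":0},{"delta_pos":[0,0,-0.1],"turn":[0,0,0],"fingers":0},{"delta_pos":[0,0,0],"turn":[0,0,0],"fingers":0}]' ; python3 -c "
from h import *
plan(.655,-.009,.0193,114.2)
P=np.array([world('side',200+(u+.5)/5-.5,140+(v+.5)/5-.5,.075)[:2]*1000 for u,v in [(82,320),(188,290),(242,430),(133,450)]])
print(P.round(),P.mean(0))
for i,j in((0,1),(3,2),(3,0),(2,1)):d=P[j]-P[i];print(np.linalg.norm(d).round(),np.degrees(np.arctan2(d[1],d[0])).round(1))"
```

```text
time: 7.22
tcp_pos: [0.6563, -0.0091, 0.198]
tcp_rot: [-0.385, 0.597, -0.381, -0.592]
force: [0.4, -0.5, -0.9]
grip_width: 0.364
t 7.22 tip [ 0.6579 -0.0089  0.0246] jaw 114.4 q6 -0.44 w 0.364 F [ 0.4 -0.5 -0.9]
delta/20mm [-0.15 -0.   -0.27] turn/.1 [-0.01  0.09 -0.04]
[[396.  37.]
 [448.  63.]
 [488. -38.]
 [437. -54.]] [442.51272707   1.97900985]
57.0 26.3
53.0 17.1
100.0 114.1
109.0 111.9
```

```bash
python3 -m inch '[{"delta_pos":[0,0,-0.2],"turn":[0,0.05,0],"fingers":0},{"delta_pos":[0,0,-0.1],"turn":[0,0.04,0],"fingers":0},{"delta_pos":[0,0,0],"turn":[0,0,0],"fingers":0}]' ; python3 -c "
from h import *
plan(.655,-.009,.0193,114.2)"
```

```text
time: 7.47
tcp_pos: [0.6568, -0.0091, 0.1925]
tcp_rot: [-0.383, 0.595, -0.382, -0.594]
force: [-0.3, -0.7, -0.8]
grip_width: 0.365
t 7.47 tip [ 0.657  -0.0089  0.0191] jaw 114.4 q6 -0.44 w 0.365 F [-0.3 -0.7 -0.8]
delta/20mm [-0.1  -0.    0.01] turn/.1 [-0.01  0.01 -0.04]
```

```bash
for i in 1 2 3; do python3 -m inch '[{"delta_pos":[0,0,-0.06],"turn":[0,0,0],"fingers":0},{"delta_pos":[0,0,0],"turn":[0,0,0],"fingers":0}]' | egrep 'tcp_pos|force'; done
```

```text
tcp_pos: [0.6568, -0.0092, 0.1929]
force: [-0.5, 0.1, -0.8]
tcp_pos: [0.6572, -0.0092, 0.1926]
force: [-0.0, 0.0, -0.9]
tcp_pos: [0.6574, -0.0092, 0.1927]
force: [0.6, -0.1, -0.6]
```

```bash
for i in 1 2; do python3 -m inch '[{"delta_pos":[0,0,-0.15],"turn":[0,0,0],"fingers":0},{"delta_pos":[0,0,-0.1],"turn":[0,0,0],"fingers":0}]' | egrep 'tcp_pos|force'; done
```

```text
tcp_pos: [0.6574, -0.0092, 0.1924]
force: [-3.9, -1.1, 9.9]
tcp_pos: [0.657, -0.0092, 0.1924]
force: [-2.7, -0.2, 6.7]
```

In contact with the tray floor. Releasing, then raising.

```bash
python3 -m inch '[{"delta_pos":[0,0,0.03],"turn":[0,0,0],"fingers":0.55},{"delta_pos":[0,0,0],"turn":[0,0,0],"fingers":0.6},{"delta_pos":[0,0,0],"turn":[0,0,0],"fingers":0.6},{"delta_pos":[0,0,0],"turn":[0,0,0],"fingers":0.6},{"delta_pos":[0,0,0.4],"turn":[0,0,0],"fingers":0.6},{"delta_pos":[0,0,0.8],"turn":[0,0,0],"fingers":0.6},{"delta_pos":[0,0,0.9],"turn":[0,0,0],"fingers":0.8},{"delta_pos":[0,0,0.9],"turn":[0,0,0],"fingers":1},{"delta_pos":[0,0,0.9],"turn":[0,0,0],"fingers":1},{"delta_pos":[0,0,0.9],"turn":[0,0,0],"fingers":1},{"delta_pos":[0,0,0.9],"turn":[0,0,0],"fingers":1},{"delta_pos":[0,0,0.3],"turn":[0,0,0],"fingers":1},{"delta_pos":[0,0,0],"turn":[0,0,0],"fingers":1}]' ; python3 -c "
from h import *
plan(.4425,.002,.13,22)"
```

```text
time: 9.38
tcp_pos: [0.656, -0.0091, 0.3166]
tcp_rot: [-0.384, 0.595, -0.382, -0.594]
force: [-0.1, -0.6, 0.2]
grip_width: 0.998
t 9.38 tip [ 0.6566 -0.0089  0.1432] jaw 114.4 q6 -0.44 w 0.998 F [-0.1 -0.6  0.2]
delta/20mm [-10.7    0.55  -0.66] turn/.1 [-0.04  0.02 15.28]
```

```bash
python3 -m inch '[{"delta_pos":[-0.5,0.03,0],"turn":[0,0,0.9],"fingers":1},{"delta_pos":[-0.65,0.03,0],"turn":[0,0,0.95],"fingers":1},{"delta_pos":[-0.65,0.03,0],"turn":[0,0,0.95],"fingers":1},{"delta_pos":[-0.65,0.03,0],"turn":[0,0,0.95],"fingers":1},{"delta_pos":[-0.65,0.03,0],"turn":[0,0,0.95],"fingers":1},{"delta_pos":[-0.65,0.03,0],"turn":[0,0,0.95],"fingers":1},{"delta_pos":[-0.65,0.03,0],"turn":[0,0,0.95],"fingers":1},{"delta_pos":[-0.65,0.03,0],"turn":[0,0,0.95],"fingers":1},{"delta_pos":[-0.65,0.03,0],"turn":[0,0,0.95],"fingers":1},{"delta_pos":[-0.65,0.03,0],"turn":[0,0,0.95],"fingers":1},{"delta_pos":[-0.65,0.03,0],"turn":[0,0,0.95],"fingers":1},{"delta_pos":[-0.65,0.03,0],"turn":[0,0,0.95],"fingers":1},{"delta_pos":[-0.65,0.03,0],"turn":[0,0,0.95],"fingers":1},{"delta_pos":[-0.65,0.03,0],"turn":[0,0,0.95],"fingers":1},{"delta_pos":[-0.65,0.03,0],"turn":[0,0,0.95],"fingers":1},{"delta_pos":[-0.65,0.03,0],"turn":[0,0,0.8],"fingers":1},{"delta_pos":[0,0,0],"turn":[0,0,0],"fingers":1}]' ; python3 -c "
from h import *
plan(.4425,.002,.1,22)
shot('side','s4');a=cv2.imread('pics/s4.png')[160:260,205:345]
a=cv2.resize(a,None,fx=5.7,fy=5.7,interpolation=cv2.INTER_CUBIC);cv2.imwrite('pics/s4c.png',a)"
```

```text
time: 10.8
tcp_pos: [0.4355, 0.0008, 0.2981]
tcp_rot: [-0.151, -0.682, -0.152, 0.7]
force: [-1.2, 0.0, 0.4]
grip_width: 0.998
t 10.8 tip [ 4.312e-01 -1.000e-04  1.247e-01] jaw 24.7 q6 -2.0 w 0.998 F [-1.2  0.   0.4]
delta/20mm [ 0.57  0.1  -1.24] turn/.1 [ 0.05 -0.25 -0.48]
```

View pics/s4c.png

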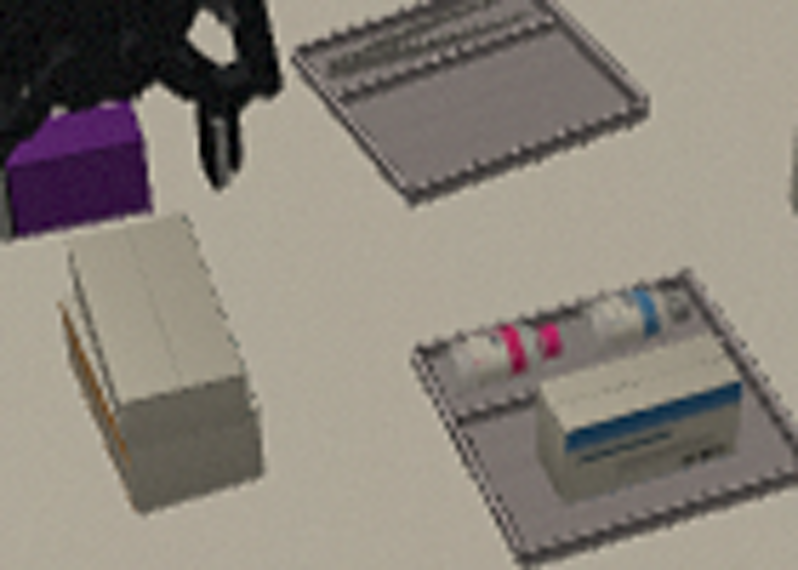

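The narrow carton sits in the bay beside the bottles. Flat top corners are now at (70,255), (185,215), (243,375), (120,403).

```bash
python3 -m inch '[{"delta_pos":[0.4,0.08,-0.3],"turn":[0.03,-0.12,-0.4],"fingers":1},{"delta_pos":[0,0,0],"turn":[0,-0.1,0],"fingers":1},{"delta_pos":[0,0,0],"turn":[0,0,0],"fingers":1}]' >/dev/null; python3 -c "
from h import *
plan(.4425,.002,.06,21.5)
P=np.array([world('side',205+(u+.5)/5.7-.5,160+(v+.5)/5.7-.5,.075)[:2]*1000 for u,v in [(70,255),(185,215),(243,375),(120,403)]])
print(P.round(),P.mean(0))
for i,j in((0,1),(3,2),(3,0),(2,1)):d=P[j]-P[i];print(np.linalg.norm(d).round(),np.degrees(np.arctan2(d[1],d[0])).round(1))"
```

```text
t 11.1 tip [0.4468 0.0021 0.118 ] jaw 21.9 q6 -1.95 w 0.998 F [-0.6 -0.5 -0.4]
delta/20mm [-0.22 -0.01 -2.9 ] turn/.1 [ 0.01  0.01 -0.07]
[[399.  35.]
 [447.  64.]
 [486. -38.]
 [436. -56.]] [442.30619548   1.17917912]
56.0 31.2
53.0 20.6
99.0 112.3
109.0 111.1
```

```bash
python3 -m inch '[{"delta_pos":[-0.2,0.04,-0.4],"turn":[0,0,-0.07],"fingers":1},{"delta_pos":[0,0,-0.5],"turn":[0,0,0],"fingers":1},{"delta_pos":[0,0,-0.5],"turn":[0,0,0],"fingers":1},{"delta_pos":[0,0,-0.5],"turn":[0,0,0],"fingers":1},{"delta_pos":[0,0,-0.4],"turn":[0,0,0],"fingers":1},{"delta_pos":[0,0,0],"turn":[0,0,0],"fingers":1},{"delta_pos":[0,0,0],"turn":[0,0,0],"fingers":1}]' ; python3 -c "
from h import *
plan(.4415,.003,.056,21.5)"
```

```text
time: 11.68
tcp_pos: [0.443, 0.0031, 0.2417]
tcp_rot: [0.131, 0.695, 0.13, -0.695]
force: [0.9, -0.6, 0.1]
grip_width: 0.998
t 11.68 tip [0.4432 0.0027 0.0683] jaw 21.3 q6 -1.94 w 0.998 F [ 0.9 -0.6  0.1]
delta/20mm [-0.08  0.01 -0.61] turn/.1 [0.02 0.01 0.03]
```

```bash
python3 -m inch '[{"delta_pos":[-0.08,0,-0.3],"turn":[0,0,0],"fingers":1},{"delta_pos":[0,0,-0.3],"turn":[0,0,0],"fingers":1},{"delta_pos":[0,0,-0.1],"turn":[0,0,0],"fingers":1},{"delta_pos":[0,0,0],"turn":[0,0,0],"fingers":0.75},{"delta_pos":[0,0,0],"turn":[0,0,0],"fingers":0},{"delta_pos":[0,0,0],"turn":[0,0,0],"fingers":0},{"delta_pos":[0,0,0],"turn":[0,0,0],"fingers":0},{"delta_pos":[0,0,0],"turn":[0,0,0],"fingers":0},{"delta_pos":[0,0,0],"turn":[0,0,0],"fingers":0},{"delta_pos":[0,0,0],"turn":[0,0,0],"fingers":0}]' ; python3 -c "
from h import *
plan(.4415,.003,.056,21.5)
shot('side','s5')"
```

```text
time: 12.52
tcp_pos: [0.4421, 0.0031, 0.2281]
tcp_rot: [0.132, 0.696, 0.13, -0.694]
force: [-0.1, 0.1, -1.8]
grip_width: 0.631
t 12.52 tip [0.4428 0.0028 0.0547] jaw 21.3 q6 -1.93 w 0.631 F [-0.1  0.1 -1.8]
delta/20mm [-0.07  0.01  0.07] turn/.1 [0.02 0.04 0.03]
```

```bash
python3 -m inch '[{"delta_pos":[0,0,0.3],"turn":[0,0,0],"fingers":0},{"delta_pos":[0,0,0.5],"turn":[0,0,0],"fingers":0},{"delta_pos":[0,0,0.5],"turn":[0,0,0],"fingers":0},{"delta_pos":[0,0,0.5],"turn":[0,0,0],"fingers":0},{"delta_pos":[0,0,0.5],"turn":[0,0,0],"fingers":0},{"delta_pos":[0,0,0],"turn":[0,0,0],"fingers":0}]' ; python3 -c "
from h import *
plan(.579,.231,.0127,122.3)
shot('side','s6');crop('s6','s6c',190,140,310,260,5)"
```

```text
time: 13.07
tcp_pos: [0.4409, 0.003, 0.2763]
tcp_rot: [-0.131, -0.695, -0.13, 0.695]
force: [0.6, -0.2, -1.6]
grip_width: 0.629
t 13.07 tip [0.4409 0.0027 0.1029] jaw 21.3 q6 -1.93 w 0.629 F [ 0.6 -0.2 -1.6]
delta/20mm [ 6.9  11.41 -4.51] turn/.1 [ 2.000e-02 -1.000e-02 -1.379e+01]
```

View pics/s6c.png

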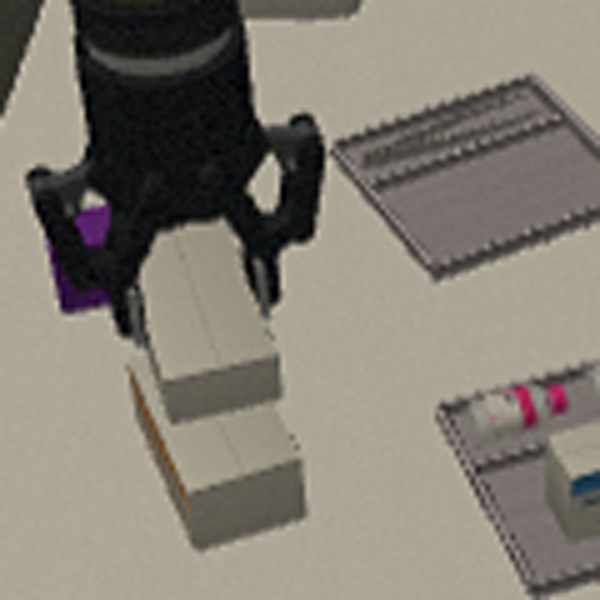

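The flat carton is held level; the large one stays put. Carrying to the forceps tray.

```bash
python3 -m inch '[{"delta_pos":[0,0,0.6],"turn":[0,0,0],"fingers":0},{"delta_pos":[0.2,0.4,0.6],"turn":[0,0,-0.6],"fingers":0},{"delta_pos":[0.45,0.75,0],"turn":[0,0,-0.9],"fingers":0},{"delta_pos":[0.45,0.75,0],"turn":[0,0,-0.9],"fingers":0},{"delta_pos":[0.45,0.75,0],"turn":[0,0,-0.9],"fingers":0},{"delta_pos":[0.45,0.75,0],"turn":[0,0,-0.9],"fingers":0},{"delta_pos":[0.45,0.75,0],"turn":[0,0,-0.9],"fingers":0},{"delta_pos":[0.45,0.75,0],"turn":[0,0,-0.9],"fingers":0},{"delta_pos":[0.45,0.75,0],"turn":[0,0,-0.9],"fingers":0},{"delta_pos":[0.45,0.75,0],"turn":[0,0,-0.9],"fingers":0},{"delta_pos":[0.45,0.75,0],"turn":[0,0,-0.9],"fingers":0},{"delta_pos":[0.45,0.75,0],"turn":[0,0,-0.9],"fingers":0},{"delta_pos":[0.45,0.75,0],"turn":[0,0,-0.9],"fingers":0},{"delta_pos":[0.45,0.75,0],"turn":[0,0,-0.9],"fingers":0},{"delta_pos":[0.45,0.75,0],"turn":[0,0,-0.9],"fingers":0},{"delta_pos":[0.45,0.75,0],"turn":[0,0,-0.9],"fingers":0},{"delta_pos":[0.2,0.4,0],"turn":[0,0,-0.4],"fingers":0},{"delta_pos":[0,0,0],"turn":[0,0,0],"fingers":0}]' ; python3 -c "
from h import *
plan(.579,.231,.0127,122.3)"
```

```text
time: 14.62
tcp_pos: [0.5743, 0.2393, 0.2864]
tcp_rot: [0.357, -0.602, 0.359, 0.617]
force: [0.2, -0.6, -1.3]
grip_width: 0.627
t 14.62 tip [0.5709 0.2408 0.113 ] jaw 119.2 q6 -0.12 w 0.627 F [ 0.2 -0.6 -1.3]
delta/20mm [ 0.41 -0.49 -5.01] turn/.1 [-0.08 -0.2   0.54]
```

```bash
python3 -m inch '[{"delta_pos":[0.3,-0.35,-0.4],"turn":[-0.04,-0.1,0.4],"fingers":0},{"delta_pos":[0,0,-0.7],"turn":[-0.04,-0.1,0.1],"fingers":0},{"delta_pos":[0,0,-0.7],"turn":[0,0,0],"fingers":0},{"delta_pos":[0,0,-0.7],"turn":[0,0,0],"fingers":0},{"delta_pos":[0,0,-0.5],"turn":[0,0,0],"fingers":0},{"delta_pos":[0,0,0],"turn":[0,0,0],"fingers":0}]' ; python3 -c "
from h import *
plan(.579,.231,.0127,122.3)
P=np.array([world('side',205+(u+.5)/5.7-.5,160+(v+.5)/5.7-.5,.012)[:2]*1000 for u,v in [(297,52),(412,203),(648,105)]])
d=P[2]-P[1];a=np.arctan2(d[1],d[0]);c=(P[0]+P[2])/2
print(P.round(),np.linalg.norm(d),np.linalg.norm(P[0]-P[1]),np.degrees(a),'bay',c+23.5*np.array([np.sin(a),-np.cos(a)]))
shot('side','s7');crop('s7','s7c',230,110,350,220,5)"
```

```text
time: 15.12
tcp_pos: [0.5782, 0.2301, 0.2205]
tcp_rot: [0.337, -0.62, 0.341, 0.621]
force: [-0.1, -0.3, -0.8]
grip_width: 0.627
t 15.12 tip [0.5774 0.2293 0.0471] jaw 122.7 q6 -0.19 w 0.627 F [-0.1 -0.3 -0.8]
delta/20mm [ 0.08  0.08 -1.72] turn/.1 [ 0.04 -0.04 -0.06]
[[473. 269.]
 [544. 148.]
 [662. 231.]] 143.65319329489577 139.4778762239474 34.98716307273445 bay [581.03649523 230.299503  ]
```

View pics/s7c.png

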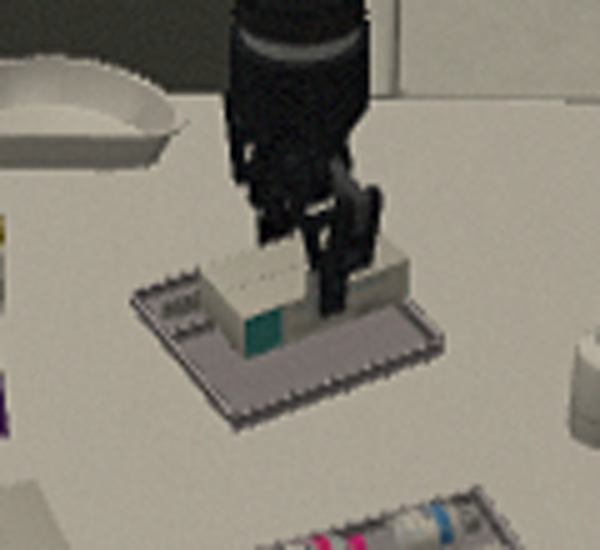

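The flat carton (teal end at (265,330)) hangs over the forceps tray's large bay, fingertip at (335,315) about 8 mm above its underside. Lowering.

```bash
python3 -m inch '[{"delta_pos":[0.1,0.06,-0.4],"turn":[0.02,-0.02,0.08],"fingers":0},{"delta_pos":[0,0,-0.5],"turn":[0,0,0],"fingers":0},{"delta_pos":[0,0,-0.4],"turn":[0,0,0],"fingers":0},{"delta_pos":[0,0,-0.1],"turn":[0,0,0],"fingers":0},{"delta_pos":[0,0,0],"turn":[0,0,0],"fingers":0}]' ; python3 -c "
from h import *
plan(.58,.2305,.0127,123.3)"
```

```text
time: 15.58
tcp_pos: [0.5813, 0.2312, 0.1926]
tcp_rot: [-0.336, 0.623, -0.336, -0.621]
force: [-0.5, 0.6, -1.8]
grip_width: 0.629
t 15.58 tip [0.5816 0.2311 0.0192] jaw 123.2 q6 -0.2 w 0.629 F [-0.5  0.6 -1.8]
delta/20mm [-0.08 -0.03 -0.32] turn/.1 [0.01 0.02 0.02]
```

```bash
python3 -m inch '[{"delta_pos":[-0.06,-0.03,-0.2],"turn":[0,0,0],"fingers":0},{"delta_pos":[0,0,-0.1],"turn":[0,0,0],"fingers":0},{"delta_pos":[0,0,0],"turn":[0,0,0],"fingers":0}]'; for i in 1 2 3; do python3 -m inch '[{"delta_pos":[0,0,-0.15],"turn":[0,0,0],"fingers":0},{"delta_pos":[0,0,-0.1],"turn":[0,0,0],"fingers":0}]' | egrep 'tcp_pos|force'; done
```

```text
time: 15.83
tcp_pos: [0.5803, 0.2307, 0.1863]
tcp_rot: [-0.337, 0.623, -0.336, -0.621]
force: [-0.1, 0.1, -0.5]
grip_width: 0.628
tcp_pos: [0.5803, 0.2308, 0.1856]
force: [-4.1, -1.5, 10.0]
tcp_pos: [0.58, 0.2306, 0.1856]
force: [-2.5, -1.1, 3.4]
tcp_pos: [0.5796, 0.2305, 0.1856]
force: [-1.9, -0.7, 4.5]
```

```bash
python3 -m inch '[{"delta_pos":[0,0,0],"turn":[0,0,0],"fingers":0.7},{"delta_pos":[0,0,0.02],"turn":[0,0,0],"fingers":0.72},{"delta_pos":[0,0,0],"turn":[0,0,0],"fingers":0.74},{"delta_pos":[0,0,0],"turn":[0,0,0],"fingers":0.74}]'; python3 -m inch '[{"delta_pos":[0,0,0.2],"turn":[0,0,0],"fingers":0.78},{"delta_pos":[0,0,0.4],"turn":[0,0,0],"fingers":0.8},{"delta_pos":[0,0,0.8],"turn":[0,0,0],"fingers":1},{"delta_pos":[0,0,0.9],"turn":[0,0,0],"fingers":1},{"delta_pos":[0,0,0.9],"turn":[0,0,0],"fingers":1},{"delta_pos":[0,0,0.9],"turn":[0,0,0],"fingers":1},{"delta_pos":[0,0,0.9],"turn":[0,0,0],"fingers":1},{"delta_pos":[0,0,0.6],"turn":[0,0,0],"fingers":1},{"delta_pos":[0,0,0],"turn":[0,0,0],"fingers":1}]' ; python3 -c "
from h import *
plan(.4425,.002,.13,22)
shot('side','s8');a=cv2.imread('pics/s8.png')[120:260,205:365]
cv2.imwrite('pics/s8c.png',cv2.resize(a,None,fx=4.2,fy=4.2,interpolation=cv2.INTER_CUBIC))"
```

```text
time: 16.67
tcp_pos: [0.5806, 0.231, 0.1886]
tcp_rot: [-0.34, 0.625, -0.333, -0.619]
force: [-0.6, -0.3, -0.1]
grip_width: 0.74
time: 17.42
tcp_pos: [0.5799, 0.2307, 0.3073]
tcp_rot: [-0.339, 0.625, -0.334, -0.619]
force: [0.6, 1.0, -0.1]
grip_width: 1.002
t 17.42 tip [0.5817 0.2312 0.1339] jaw 123.2 q6 -0.2 w 1.002 F [ 0.6  1.  -0.1]
delta/20mm [ -6.96 -11.46  -0.19] turn/.1 [-0.1   0.07 13.75]
```

View pics/s8c.png

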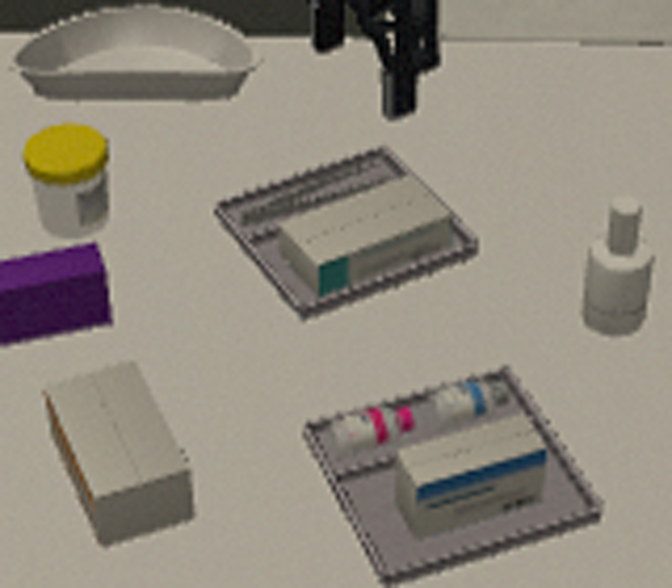

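Both cartons lie flat in their bays. Large-carton top corners at (45,395), (135,362), (190,470), (95,502).

```bash
python3 -c "
from h import *
P=np.array([world('side',205+(u+.5)/4.2-.5,120+(v+.5)/4.2-.5,.045)[:2]*1000 for u,v in [(45,395),(135,362),(190,470),(95,502)]])
print(P.round(),P.mean(0))
for i,j in((0,1),(3,2),(3,0),(2,1)):d=P[j]-P[i];print(np.linalg.norm(d).round(),np.degrees(np.arctan2(d[1],d[0])).round(1))
B=np.array([world('side',205+(u+.5)/4.2-.5,120+(v+.5)/4.2-.5,.0)[:2]*1000 for u,v in [(105,545),(192,515)]]);print(B)
# min-area rect from thresholded top view
a=np.mean([r.camera('top').astype(float) for _ in range(5)],0)[230:300,255:335]
bg=np.median(a.reshape(-1,3),0);m=(np.abs(a-bg).sum(2)>14).astype(np.uint8)
m=cv2.morphologyEx(m,cv2.MORPH_OPEN,np.ones((3,3)));n,l,s,c=cv2.connectedComponentsWithStats(m)
for k in range(1,n):
  if s[k,4]>150:
    pts=np.argwhere(l==k)[:,::-1].astype(np.float32);b=cv2.boxPoints(cv2.minAreaRect(pts))+[255,230]
    Q=np.array([world('top',*p,.03)[:2]*1000 for p in b]);d=Q[1]-Q[0];e=Q[2]-Q[1]
    print(s[k],Q.mean(0).round(1),np.linalg.norm(d).round(),np.degrees(np.arctan2(d[1],d[0])).round(1),np.linalg.norm(e).round(),np.degrees(np.arctan2(e[1],e[0])).round(1))
"
python3 -m inch '[{"delta_pos":[-0.3,-0.5,0],"turn":[0,0,0.6],"fingers":1},{"delta_pos":[-0.45,-0.75,0],"turn":[0,0,0.9],"fingers":1},{"delta_pos":[-0.45,-0.75,0],"turn":[0,0,0.9],"fingers":1},{"delta_pos":[-0.45,-0.75,0],"turn":[0,0,0.9],"fingers":1},{"delta_pos":[-0.45,-0.75,0],"turn":[0,0,0.9],"fingers":1},{"delta_pos":[-0.45,-0.75,0],"turn":[0,0,0.9],"fingers":1},{"delta_pos":[-0.45,-0.75,0],"turn":[0,0,0.9],"fingers":1},{"delta_pos":[-0.45,-0.75,0],"turn":[0,0,0.9],"fingers":1},{"delta_pos":[-0.45,-0.75,0],"turn":[0,0,0.9],"fingers":1},{"delta_pos":[-0.45,-0.75,0],"turn":[0,0,0.9],"fingers":1},{"delta_pos":[-0.45,-0.75,0],"turn":[0,0,0.9],"fingers":1},{"delta_pos":[-0.45,-0.75,0],"turn":[0,0,0.9],"fingers":1},{"delta_pos":[-0.45,-0.75,0],"turn":[0,0,0.9],"fingers":1},{"delta_pos":[-0.45,-0.75,0],"turn":[0,0,0.9],"fingers":1},{"delta_pos":[-0.45,-0.75,0],"turn":[0,0,0.9],"fingers":1},{"delta_pos":[-0.2,-0.4,0],"turn":[0,0,0.6],"fingers":1},{"delta_pos":[0,0,0],"turn":[0,0,0],"fingers":1}]' >/dev/null; python3 -c "
from h import *
plan(.4425,.002,.06,22)"
```

```text
[[392.  31.]
 [444.  64.]
 [490. -29.]
 [437. -58.]] [440.67491935   1.95329945]
61.0 32.0
60.0 28.2
100.0 117.1
104.0 116.3
[[437.42440588 -51.15950568]
 [487.20815032 -24.47042013]]
[ 12  19  39  33 770] [441.2   5.1] 109.0 -63.2 67.0 -153.1
t 19.13 tip [ 0.4241 -0.0101  0.1112] jaw 26.5 q6 -2.04 w 1.0 F [0.2 0.9 0.7]
delta/20mm [ 0.92  0.61 -2.56] turn/.1 [ 0.16 -0.23 -0.78]
```

```bash
python3 -m inch '[{"delta_pos":[0.7,0.5,-0.2],"turn":[0.08,-0.1,0],"fingers":1},{"delta_pos":[0.1,0.1,-0.3],"turn":[0.05,-0.1,0],"fingers":1},{"delta_pos":[0,0,0],"turn":[0,0,0],"fingers":1},{"delta_pos":[0,0,0],"turn":[0,0,0],"fingers":1}]'; python3 -c "
from h import *
plan(.441,.0035,.055,26.7)"
```

```text
time: 19.47
tcp_pos: [0.4452, 0.0063, 0.2722]
tcp_rot: [-0.161, -0.688, -0.16, 0.69]
force: [1.3, -0.9, -0.9]
grip_width: 0.996
t 19.47 tip [0.4448 0.0061 0.0988] jaw 26.2 q6 -2.01 w 0.996 F [ 1.3 -0.9 -0.9]
delta/20mm [-0.19 -0.13 -2.19] turn/.1 [ 0.01 -0.03  0.09]
```

```bash
python3 -m inch '[{"delta_pos":[-0.16,-0.12,-0.4],"turn":[0,0,0.08],"fingers":1},{"delta_pos":[0,0,-0.6],"turn":[0,0,0],"fingers":1},{"delta_pos":[0,0,-0.6],"turn":[0,0,0],"fingers":1},{"delta_pos":[0,0,-0.4],"turn":[0,0,0],"fingers":1},{"delta_pos":[0,0,0],"turn":[0,0,0],"fingers":1},{"delta_pos":[0,0,0],"turn":[0,0,0],"fingers":1}]'; python3 -c "
from h import *
plan(.441,.0035,.016,26.7)
shot('side','s9');crop('s9','s9c',200,150,310,260,5.4)"
```

```text
time: 19.97
tcp_pos: [0.4412, 0.0052, 0.2285]
tcp_rot: [-0.165, -0.686, -0.164, 0.69]
force: [-0.1, -0.7, 0.1]
grip_width: 1.0
t 19.97 tip [0.4404 0.0049 0.0551] jaw 26.9 q6 -2.03 w 1.0 F [-0.1 -0.7  0.1]
delta/20mm [ 0.03 -0.07 -1.95] turn/.1 [ 0.02 -0.05 -0.03]
```

View pics/s9c.png

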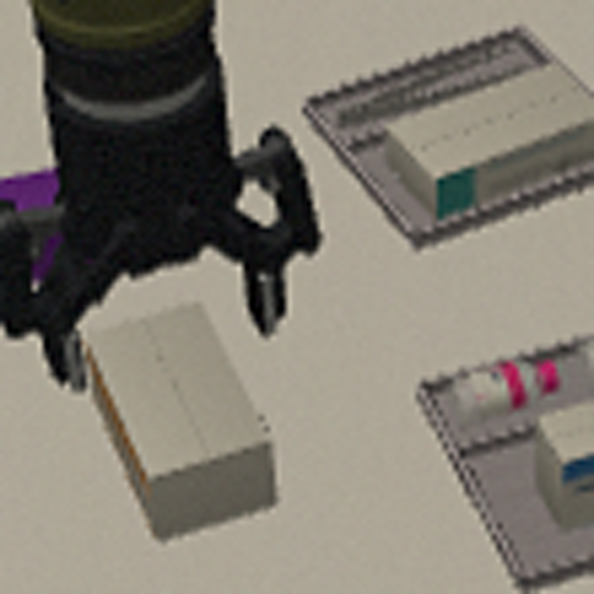

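Fingers (75,380) and (268,330) straddle the carton. Descending and gripping.

```bash
python3 -m inch '[{"delta_pos":[0.02,-0.06,-0.4],"turn":[0,0,0],"fingers":1},{"delta_pos":[0,0,-0.6],"turn":[0,0,0],"fingers":1},{"delta_pos":[0,0,-0.5],"turn":[0,0,0],"fingers":1},{"delta_pos":[0,0,-0.2],"turn":[0,0,0],"fingers":1},{"delta_pos":[0,0,0],"turn":[0,0,0],"fingers":1},{"delta_pos":[0,0,0],"turn":[0,0,0],"fingers":1}]'; python3 -c "
from h import *
plan(.441,.0035,.016,26.7)"
```

```text
time: 20.52
tcp_pos: [0.4433, 0.0036, 0.1945]
tcp_rot: [0.165, 0.688, 0.164, -0.688]
force: [0.1, -1.1, -0.2]
grip_width: 1.001
t 20.52 tip [0.4435 0.0032 0.0211] jaw 26.9 q6 -2.03 w 1.001 F [ 0.1 -1.1 -0.2]
delta/20mm [-0.12  0.01 -0.25] turn/.1 [ 0.02  0.01 -0.03]
```

```bash
python3 -m inch '[{"delta_pos":[-0.1,0,-0.2],"turn":[0,0,0],"fingers":1},{"delta_pos":[0,0,-0.05],"turn":[0,0,0],"fingers":1},{"delta_pos":[0,0,0],"turn":[0,0,0],"fingers":0.8},{"delta_pos":[0,0,0],"turn":[0,0,0],"fingers":0},{"delta_pos":[0,0,0],"turn":[0,0,0],"fingers":0},{"delta_pos":[0,0,0],"turn":[0,0,0],"fingers":0},{"delta_pos":[0,0,0],"turn":[0,0,0],"fingers":0},{"delta_pos":[0,0,0],"turn":[0,0,0],"fingers":0},{"delta_pos":[0,0,0],"turn":[0,0,0],"fingers":0}]'; python3 -c "
from h import *
plan(.578,-.2865,.019,90.9)"
```

```text
time: 21.27
tcp_pos: [0.442, 0.0035, 0.1909]
tcp_rot: [0.166, 0.689, 0.163, -0.686]
force: [0.4, 0.7, -1.6]
grip_width: 0.687
t 21.27 tip [0.4428 0.0032 0.0175] jaw 26.9 q6 -2.03 w 0.687 F [ 0.4  0.7 -1.6]
delta/20mm [  6.76 -14.48   0.07] turn/.1 [-1.000e-02  5.000e-02  1.117e+01]
```

```bash
python3 -m inch '[{"delta_pos":[0,0,0.3],"turn":[0,0,0],"fingers":0},{"delta_pos":[0,0,0.6],"turn":[0,0,0],"fingers":0},{"delta_pos":[0,0,0.8],"turn":[0,0,0],"fingers":0},{"delta_pos":[0,0,0.8],"turn":[0,0,0],"fingers":0},{"delta_pos":[0,0,0.8],"turn":[0,0,0],"fingers":0},{"delta_pos":[0,0,0.8],"turn":[0,0,-0.4],"fingers":0},{"delta_pos":[0.2,-0.4,0.4],"turn":[0,0,-0.8],"fingers":0},{"delta_pos":[0.3,-0.7,0],"turn":[0,0,-0.9],"fingers":0},{"delta_pos":[0.3,-0.7,0],"turn":[0,0,-0.9],"fingers":0},{"delta_pos":[0.3,-0.7,0],"turn":[0,0,-0.9],"fingers":0},{"delta_pos":[0.3,-0.7,0],"turn":[0,0,-0.9],"fingers":0},{"delta_pos":[0.3,-0.7,0],"turn":[0,0,-0.9],"fingers":0},{"delta_pos":[0.3,-0.7,0],"turn":[0,0,-0.9],"fingers":0},{"delta_pos":[0.3,-0.7,0],"turn":[0,0,-0.9],"fingers":0},{"delta_pos":[0.3,-0.7,0],"turn":[0,0,-0.9],"fingers":0},{"delta_pos":[0.3,-0.7,0],"turn":[0,0,-0.9],"fingers":0},{"delta_pos":[0.3,-0.7,0],"turn":[0,0,-0.9],"fingers":0},{"delta_pos":[0.3,-0.7,0],"turn":[0,0,-0.9],"fingers":0}]'; python3 -c "
from h import *
plan(.578,-.2865,.0205,90.9)"
```

```text
time: 22.77
tcp_pos: [0.5094, -0.1633, 0.2908]
tcp_rot: [0.239, -0.665, 0.238, 0.666]
force: [0.3, 0.1, -0.9]
grip_width: 0.692
t 22.77 tip [ 0.5094 -0.1631  0.1174] jaw 140.5 q6 -1.19 w 0.692 F [ 0.3  0.1 -0.9]
delta/20mm [ 3.43 -6.17 -4.84] turn/.1 [-0.01  0.   -8.66]
```

```bash
python3 -m inch '[{"delta_pos":[0.38,-0.68,0],"turn":[0,0,-0.9],"fingers":0},{"delta_pos":[0.38,-0.68,0],"turn":[0,0,-0.9],"fingers":0},{"delta_pos":[0.38,-0.68,0],"turn":[0,0,-0.9],"fingers":0},{"delta_pos":[0.38,-0.68,0],"turn":[0,0,-0.9],"fingers":0},{"delta_pos":[0.38,-0.68,0],"turn":[0,0,-0.9],"fingers":0},{"delta_pos":[0.38,-0.68,0],"turn":[0,0,-0.9],"fingers":0},{"delta_pos":[0.38,-0.68,0],"turn":[0,0,-0.9],"fingers":0},{"delta_pos":[0.38,-0.68,0],"turn":[0,0,-0.9],"fingers":0},{"delta_pos":[0.2,-0.3,0],"turn":[0,0,-0.7],"fingers":0},{"delta_pos":[0,0,0],"turn":[0,0,0],"fingers":0},{"delta_pos":[0,0,0],"turn":[0,0,0],"fingers":0}]'; python3 -c "
from h import *
plan(.578,-.2865,.0205,90.9)
cs=[(355,427),(447,426),(447,505),(347,504)]
P=np.array([world('side',(u+.5)*.7-.5,(v+.5)*.7-.5,.012)[:2]*1000 for u,v in cs]);print(P.round(),P.mean(0))"
```

```text
time: 23.68
tcp_pos: [0.5755, -0.2865, 0.2918]
tcp_rot: [0.488, -0.51, 0.488, 0.513]
force: [-0.2, 0.4, -1.0]
grip_width: 0.693
t 23.68 tip [ 0.5751 -0.2859  0.1184] jaw 92.7 q6 -0.51 w 0.693 F [-0.2  0.4 -1. ]
delta/20mm [ 0.15 -0.03 -4.9 ] turn/.1 [-0.04 -0.03 -0.31]
[[ 505. -206.]
 [ 649. -198.]
 [ 650. -331.]
 [ 509. -336.]] [ 578.23529051 -267.71236593]
```

```bash
python3 -m inch '[{"delta_pos":[0.14,-0.06,-0.4],"turn":[-0.03,-0.02,-0.2],"fingers":0},{"delta_pos":[0,0,-0.7],"turn":[0,0,0],"fingers":0},{"delta_pos":[0,0,-0.8],"turn":[0,0,0],"fingers":0},{"delta_pos":[0,0,-0.8],"turn":[0,0,0],"fingers":0},{"delta_pos":[0,0,-0.6],"turn":[0,0,0],"fingers":0},{"delta_pos":[0,0,0],"turn":[0,0,0],"fingers":0},{"delta_pos":[0,0,0],"turn":[0,0,0],"fingers":0}]'; python3 -c "
from h import *
plan(.578,-.2875,.0205,91.5)
shot('side','s10');crop('s10','s10c',200,220,370,380,3.7)"
```

```text
time: 24.27
tcp_pos: [0.5764, -0.2834, 0.2221]
tcp_rot: [0.492, -0.507, 0.492, 0.509]
force: [-0.8, -0.4, -1.2]
grip_width: 0.688
t 24.27 tip [ 0.5761 -0.2831  0.0487] jaw 91.9 q6 -0.49 w 0.688 F [-0.8 -0.4 -1.2]
delta/20mm [ 0.1  -0.22 -1.41] turn/.1 [-0.02 -0.02 -0.07]
```

View pics/s10c.png

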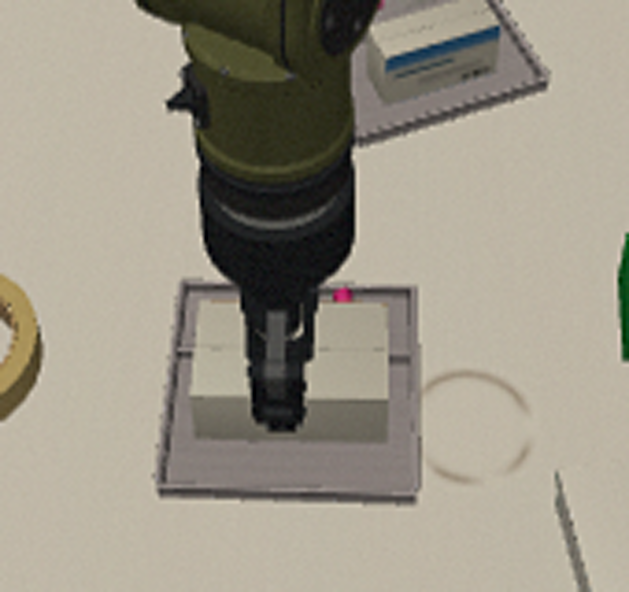

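The carton is over the caps tray's large bay, aligned with it. Lowering.

```bash
python3 -m inch '[{"delta_pos":[0.1,-0.2,-0.3],"turn":[0,0,-0.05],"fingers":0},{"delta_pos":[0,0,-0.5],"turn":[0,0,0],"fingers":0},{"delta_pos":[0,0,-0.3],"turn":[0,0,0],"fingers":0},{"delta_pos":[0,0,0],"turn":[0,0,0],"fingers":0},{"delta_pos":[0,0,0],"turn":[0,0,0],"fingers":0}]'; python3 -c "
from h import *
plan(.578,-.2875,.0205,91.5)"
```

```text
time: 24.73
tcp_pos: [0.5796, -0.2878, 0.2007]
tcp_rot: [-0.493, 0.507, -0.492, -0.507]
force: [-0.8, -0.4, -2.0]
grip_width: 0.691
t 24.73 tip [ 0.5799 -0.2878  0.0273] jaw 91.6 q6 -0.49 w 0.691 F [-0.8 -0.4 -2. ]
delta/20mm [-0.1   0.01 -0.34] turn/.1 [-0.    0.02 -0.02]
```

```bash
python3 -m inch '[{"delta_pos":[-0.05,0,-0.2],"turn":[0,0,0],"fingers":0},{"delta_pos":[0,0,-0.1],"turn":[0,0,0],"fingers":0},{"delta_pos":[0,0,0],"turn":[0,0,0],"fingers":0}]'; for i in 1 2 3; do python3 -m inch '[{"delta_pos":[0,0,-0.15],"turn":[0,0,0],"fingers":0},{"delta_pos":[0,0,-0.1],"turn":[0,0,0],"fingers":0}]' | egrep 'tcp_pos|force'; done
```

```text
time: 24.98
tcp_pos: [0.5787, -0.288, 0.1945]
tcp_rot: [-0.493, 0.508, -0.492, -0.506]
force: [-0.6, -0.5, -0.8]
grip_width: 0.695
tcp_pos: [0.5788, -0.2879, 0.1937]
force: [-3.1, 2.2, 9.0]
tcp_pos: [0.5785, -0.2877, 0.1938]
force: [-1.6, 1.3, 3.7]
tcp_pos: [0.5782, -0.2875, 0.1938]
force: [-3.4, 1.2, 5.9]
```

Contact at the expected height (tip 0.0204). Releasing, and rising clear.

```bash
python3 -m inch '[{"delta_pos":[0,0,0],"turn":[0,0,0],"fingers":0.76},{"delta_pos":[0,0,0.02],"turn":[0,0,0],"fingers":0.82},{"delta_pos":[0,0,0],"turn":[0,0,0],"fingers":0.84},{"delta_pos":[0,0,0],"turn":[0,0,0],"fingers":0.84},{"delta_pos":[0,0,0.2],"turn":[0,0,0],"fingers":0.86},{"delta_pos":[0,0,0.5],"turn":[0,0,0],"fingers":0.9},{"delta_pos":[0,0,0.8],"turn":[0,0,0],"fingers":1},{"delta_pos":[0,0,0.9],"turn":[0,0,0],"fingers":1},{"delta_pos":[0,0,0.9],"turn":[0,0,0],"fingers":1},{"delta_pos":[0,0,0.9],"turn":[0,0,0],"fingers":1},{"delta_pos":[0,0,0.9],"turn":[0,0,0],"fingers":1},{"delta_pos":[0,0,0.9],"turn":[0,0,0],"fingers":1},{"delta_pos":[0,0,0.9],"turn":[0,0,0],"fingers":1},{"delta_pos":[0,0,0.5],"turn":[0,0,0],"fingers":1},{"delta_pos":[0,0,0],"turn":[0,0,0],"fingers":1},{"delta_pos":[0,0,0],"turn":[0,0,0],"fingers":1}]'; python3 -c "
from h import *
shot('side','s11');crop('s11','s11c',140,110,400,380,2.2)"
```

```text
time: 26.82
tcp_pos: [0.5779, -0.2873, 0.3571]
tcp_rot: [-0.494, 0.512, -0.491, -0.502]
force: [-0.3, -0.6, -0.2]
grip_width: 1.0
```

View pics/s11c.png

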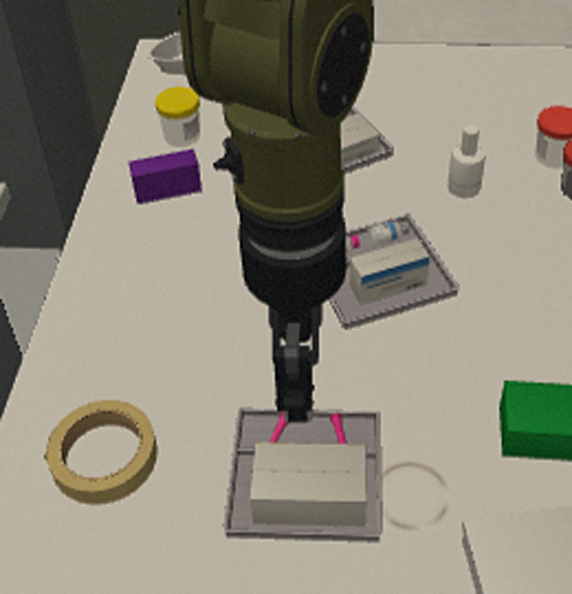

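The large carton lies flat in the caps bay, with its front edge at row 525, inside the wall at 535. The bystanders are undisturbed and the gripper is clear, so I'm handing in.

```bash
python3 -c "
from h import *
print(r.hand_in())"
```

```text
the job is handed in; nothing more can be done
None
```

I put all three cartons away from the top down and handed the job in at about 27 s, well inside the 112 s limit. The narrow carton is in the bottle tray, the flat one in the forceps tray and the large one in the needle-cap tray.

- **Placing:** I lowered each carton until the force reading showed light floor contact (about 4–10 N at the wrist), let go and raised the gripper straight up. Contact came within about 1 mm of the expected height each time.
- **Final checks:** The side-camera pictures show each carton flat in its large compartment, lengthwise and the same way up. In the last picture the arm covers part of the flat carton, but the picture taken after its release showed it clearly. The cup, tape roll and dropper bottle show no sign of having moved, and the open gripper is well clear of everything.
- **Disagreements:**
  - The two cameras differed by 2–5 mm and up to 3° on the forceps and caps tray positions, so I used values in between.
  - The flat carton lay nearly in line with the large one, not crosswise as described; it was the narrow one that lay across.

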